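# Spin and stop the slide-ringing turntable

## Robot

A 6-joint arm with a two-finger parallel gripper is mounted at the origin on the work surface. World frame = base frame: x ahead of the robot, y to its left, z up, the work surface at z = 0. Lengths are in m, angles in rad, forces in N, time in s.
With the tool pointing down it reaches from about 0.375 to 0.975 m from the base axis. Payload 3.8 kg.
Tool frame: the origin (TCP) lies midway between the tips of the shut fingers; the grasp point (between the pads) lies 19 mm behind it; z points along the fingers, y is the direction in which the jaws open and shut (so a half turn about z gives the same grasp; the last joint's range is limited). The gripper opens to 85 mm and grips with 20 to 120 N. Pads are 22 mm wide; open, the fingers measure 114 mm over their backs; the gripper's body (76 mm by 85 mm) begins 54 mm behind the grasp point. The pads swing forward as they close: fully open they stand 13 mm farther back than shut.
Start: joints at [-1.257, 0.264, 1.604, -0, 1.274, -0.037], TCP at [0.232, -0.634, 0.208] pointing down, gripper open.
Joint ranges: [-2.63, 2.63], [-0.94, 2.18], [0.31, 2.57], [-1.31, 4.45], [0, 2.66], [-2.55, 2.55]. Speed limits (rad/s): [2.57, 2.57, 3.14, 3.14, 3.14, 3.14].

## Interface

Orientations are given as a rotation vector (axis times angle).
In Python, from workcell import bot gives the robot as it stands.
- The arm moves only by the shell command python3 -m inch 'ROWS' [FORCE]. ROWS is JSON, a list of rows, each an object of numbers: "dx", "dy", "dz": the shift along the tool's x, y, z in m; "ax", "ay", "az": the turn, a rotation vector about the tool's x, y, z in degrees; "fingers": the opening, from -1 (shut) to 1 (fully open). A call has 1 to 20 rows; each row is the pose to reach, as a shift and turn from the pose measured when the call began, along the tool's axes at that moment; what a row does not reach only later rows make up. A row lasts 1/8 s, in which the tool goes at most 62.5 mm and 10.7 degrees, less where a joint would pass 70% of its speed; a pose out of reach is approached as far as the arm can. A call with a gripper value outside its range is refused whole. The fingers move at their own pace and stop on an object; FORCE is the grip in N (left out, the last holds). Time passes only in rows, so rows that repeat a pose let the fingers close. It gives the time, the measured TCP pose, the force and the opening at its end, in the units of the state.
- bot.read_state(): the state, without advancing time (a new reading comes with each control period).
- bot.read_camera(name): name is "scene" or "top" or "wrist"; returns (picture, depth): 420x560x3 uint8, blue, green, red; 420x560 float32, m along the optical axis (not along the pixel's ray), 0 where there is no reading.
- bot.get_calibration(name): a dict with "intrinsics" (3x3 intrinsics, pixels), "view" (4x4, takes a point from world to camera coordinates). Camera axes: x right, y down, z forward; pixel columns grow to the right and rows downward; lengths in m; the calibration is good to about 2 mm. A picture is of the moment at which its call begins: read the wrist's pose just before it. get_calibration takes no time and is no camera call; for the wrist camera it gives the pose at the moment of the call.
- bot.finish_job(): hands the job in, once; it reports no verdict.
Trained networks look in the newest picture that a camera, given by its name, has taken for a name from the list of things; names that differ only in an ending like _2 or _b are one class to them, and where a whole thing is asked for, a point or a joint stands for the part that bears it (a point fixed in the world has none). Each returns a list of dicts, best first, with "p" (0 to 1); they miss things now and then, are a little off and sometimes report something else, mostly with a low value. They report only what shows in the picture. A call takes as long as a camera call.
- bot.masks_of(camera, thing): "region" (420x560 bool, what is visible of it) and "box" ([left, top, right, bottom] in pixels, round what is visible of it).
The state is a dict: "time": time; "q": joint angles; "joint_vel": joint speeds; "joint_torque": joint torques, N m; "tool_pos": TCP position; "tcp_rot": TCP orientation; "wrist_force": force on the tool from outside, world axes, zero at the start; "torque": the same for the moment, N m; "width": opening from 0.0 (shut) to 1.0 (fully open).
Only numpy, scipy, OpenCV 4.12 (cv2) and the standard library are available. Lean on these libraries where they do the work, as an engineer would, in place of code of your own. Each camera call takes 0.05 s, during which the arm holds its last target. There are 200 camera calls.

## Task

Before a slide is ringed with varnish, its centring is checked on the turntable: flick the wheel with a fingertip into a brisk free spin (untouched, a quarter turn a second or better, for a second at least) and let it go round one and a half times or more; then brake it with a fingertip on its rim so that it stops with the engraved index line at the pointer on the hand rest, within a finger's width, and take the hand away. Once it has made those turns it must come to rest there first time, not be stopped elsewhere and turned to the mark. Keep the fingers off the clipped slide, pick nothing up and leave the other things where they are.

Things in the scene. Friction and masses are not known exactly. Their poses are not given: they have to be found in the camera images.
- turntable: slide-ringing turntable fixed to the bench: grey base plate 170 x 262 mm, 22 mm high, a round wheel on an upright spindle, a wooden hand rest along one side. Origin at bench level under the wheel's axis. The rest (150 mm long in x, 50 mm wide, top 66 mm above the bench, 2 mm above the wheel) lies on the -y side, 100 to 150 mm from the axis; the other sides of the wheel are clear
- platter: the wheel: a level disc, black-anodised, radius 75 mm, 10 mm thick, about 0.45 kg (+-25 %). Origin on the axis in its top face, 64 mm above the bench; its -y axis points along the index line. The top face from 50 mm radius to the edge is flat and free for the fingertip: a fingertip pressed on it with a few newtons carries the wheel along by friction, or stops it almost at once
- spindle (a joint): turn of the wheel, rad, anticlockwise from above positive, counting on over full turns without end; 0 or a whole number of turns: index line at the pointer. Starts at rest, 1.8 to 4.5. Free bearing, no stops or clicks: a spin loses roughly 8 % of its speed plus 0.16 rad/s each second (varies with the wheel's mass): 4 rad/s falls to 1 in some 9 s. May be flicked either way
- index_line (a point): the index line, a white-filled line 4 mm wide engraved radially in the wheel's outer band from 55 to 74 mm radius; this point lies on it in the top face at 72 mm radius. The slide's white label end is on the same side of the axis as the line
- pointer_tip (a point): tip of the flat dark steel pointer screwed on the middle of the hand rest, pointing at the wheel's axis; the tip is 79 mm from the axis, 4 mm outside the wheel's edge and 2 mm above its top face, and does not move
- slide: glass microscope slide, 26 x 76 mm, with the two spring clips and screws that hold it in the middle of the wheel; turns with the wheel, reaches at most 44 mm from the axis and 7 mm above the wheel's top face. Not to be touched. Origin on the axis in the wheel's top face; its white label end points along -y, towards the index line
- varnish_jar: small screw-top jar of sealing varnish, 42 mm across, 46 mm high, standing beside the turntable on the far side of it from the robot or nearly so; origin at its underside
- ringing_brush: thin brush, 7 mm thick and 130 mm long, lying on the wooden hand rest; origin at its underside
- forceps: steel forceps, 120 mm long, 16 mm wide, 8 mm high, lying on the bench beside the turntable, on the opposite side from the hand rest; origin at their underside
- slide_box: closed flat slide box, 102 x 162 mm, 34 mm high, to the robot's left; origin at its underside
- coverslip_box: small box of cover glasses, 54 x 38 mm, 22 mm high, to the robot's right; origin at its underside
- dropper_bottle: amber dropper bottle with a rubber bulb, 34 mm across, 96 mm high, to the robot's right and farther off; origin at its underside
- dish_stack: stack of three small culture dishes, 60 mm across, 47 mm high in all, to the robot's left and farther off; origin at its underside

How it is judged:
By the outcome, as a careful person would: the job done as asked, in the order asked, and still so for the second after the job is handed in, with the robot touching nothing.
It also fails if it takes over 51 s, if anything falls off the work surface, if the arm or the gripper's body presses on something with over 40 N, if the wrist force passes 120 N, or if a joint passes its speed limit or range.

## Working session

There is one attempt and no reset: what is moved stays moved. The work goes in short steps, Python scripts to look and compute and a shell command to move; the robot and the scene stay as the last step left them, time stands still between calls to the robot, and variables do not carry over. Pictures are saved under pics/ and viewed, about 8 in all and at most 12, crops included, and the job is handed in when it is done.

```bash
mkdir -p pics; ls
python3 - <<'E'
from workcell import bot
import cv2,numpy as np
s=bot.read_state();print(s['time'],s['tool_pos'],s['tcp_rot'],s['width'])
for n in ("top","scene"):
    p,d=bot.read_camera(n);cv2.imwrite(f'pics/{n}0.png',p);np.save(f'{n}0.npy',d)
    c=bot.get_calibration(n);print(n,c['intrinsics'],c['view'])
    for t in ("platter","turntable","index_line","slide"):
        for m in bot.masks_of(n,t)[:2]:print(n,t,m['p'],m['box'])
E
```

```text
pics
0.0 [ 0.23170888 -0.63313194  0.20714606] [-3.09118269e+00 -5.47816616e-01  4.76030513e-04] 1.0022317583607196
top [[455.15147619   0.         275.74228286]
 [  0.         455.15147619 214.61191546]
 [  0.           0.           1.        ]] [[ 0.02255    -0.9996334   0.01498515 -0.01328447]
 [-0.99646761 -0.02368636 -0.08056838  0.59052327]
 [ 0.08089379 -0.0131154  -0.99663643  1.32533289]
 [ 0.          0.          0.          1.        ]]
top platter 0.28 [105.0, 243.3, 171.1, 289.2]
top turntable 0.75 [237.7, 197.8, 336.5, 299.8]
top index_line 0.93 [253.9, 210.6, 306.0, 265.1]
top slide 0.74 [270.2, 225.8, 287.9, 246.8]
top slide 0.15 [255.7, 209.5, 305.5, 263.9]
scene [[438.08992486   0.         279.2666883 ]
 [  0.         438.08992486 207.49017373]
 [  0.           0.           1.        ]] [[-2.22811798e-02  9.99751521e-01  6.67295296e-04  2.20469829e-02]
 [ 7.87169185e-01  1.79548909e-02 -6.16475706e-01 -4.05623587e-01]
 [-6.16334506e-01 -1.32105318e-02 -7.87373646e-01  1.41323059e+00]
 [ 0.00000000e+00  0.00000000e+00  0.00000000e+00  1.00000000e+00]]
scene platter 0.8 [250.4, 173.7, 309.8, 219.9]
scene turntable 0.68 [212.3, 146.0, 329.2, 250.7]
scene index_line 0.94 [247.0, 171.5, 313.4, 222.1]
scene slide 0.88 [267.2, 181.8, 289.6, 205.6]
```

Run:
```python
import cv2,numpy as np
a=cv2.imread('pics/top0.png')
cv2.imwrite('pics/a.png',np.vstack([cv2.resize(a[185:315,215:365],None,fx=4,fy=4,interpolation=cv2.INTER_CUBIC)]))
```

```text
(no output)
```

View pics/top0.png

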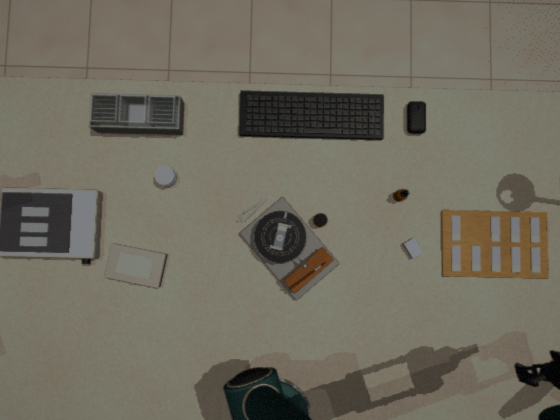

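View pics/a.png

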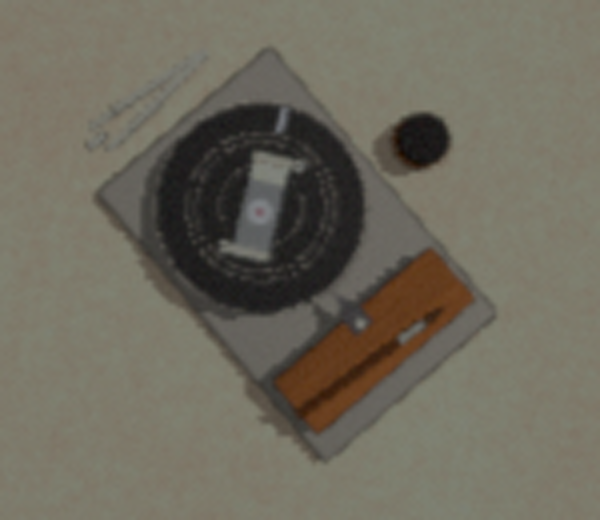

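The top view shows the wheel centred at about pixel (280,237), with the index line at about (286,215). The rest and pointer lie to the lower right, with the pointer tip near (297,262). The jar is at upper right and the forceps at upper left, so the lower-left side is clear for the finger.

```bash
cat > h.py <<'E'
from workcell import bot
import cv2,numpy as np
from scipy.spatial.transform import Rotation as R
def ray(n,uv,z,c=None):
    c=c or bot.get_calibration(n);K,V=np.array(c['intrinsics']),np.array(c['view'])
    uv=np.atleast_2d(np.array(uv,float));d=np.c_[uv,np.ones(len(uv))]@np.linalg.inv(K).T@V[:3,:3]
    o=-V[:3,:3].T@V[:3,3];return o+d*((z-o[2])/d[:,2])[:,None]
def proj(n,P,c=None):
    c=c or bot.get_calibration(n);K,V=np.array(c['intrinsics']),np.array(c['view'])
    q=(np.atleast_2d(P)@V[:3,:3].T+V[:3,3])@K.T;return q[:,:2]/q[:,2:]
E
python3 - <<'E'
from h import *
for n in("top","scene"):
    p,d=bot.read_camera(n);D=d
    m=bot.masks_of(n,"index_line")[0];r=m['region'].astype(np.uint8)
    c=max(cv2.findContours(r,cv2.RETR_EXTERNAL,cv2.CHAIN_APPROX_NONE)[0],key=cv2.contourArea)[:,0,:]
    P=ray(n,c,.064)[:,:2]*1000
    print(n,"wheel circle",cv2.minEnclosingCircle(P.astype(np.float32)),cv2.fitEllipse(P.astype(np.float32)))
    v,u=np.nonzero(r);print("depth z check",D[v,u].mean())
    # base / rest
    m=bot.masks_of(n,"turntable")
    for q in m[:1]:
        c=max(cv2.findContours(q['region'].astype(np.uint8),cv2.RETR_EXTERNAL,cv2.CHAIN_APPROX_NONE)[0],key=cv2.contourArea)[:,0,:]
        print("base",cv2.minAreaRect((ray(n,c,.022)[:,:2]*1000).astype(np.float32)))
    # wooden rest by colour
    hsv=cv2.cvtColor(p,cv2.COLOR_BGR2HSV);w=cv2.inRange(hsv,(4,110,50),(18,255,255));w[:, :230]=0;w[:,345:]=0;w[:140]=0;w[300:]=0
    cs=cv2.findContours(w,cv2.RETR_EXTERNAL,cv2.CHAIN_APPROX_NONE)[0]
    c=max(cs,key=cv2.contourArea)[:,0,:];print("rest",cv2.minAreaRect((ray(n,c,.066)[:,:2]*1000).astype(np.float32)))
print(ray("top",[[286,215],[297,262]],.064))
b=cv2.imread('pics/scene0.png');cv2.imwrite('pics/b.png',cv2.resize(b[135:265,200:350],None,fx=4,fy=4,interpolation=cv2.INTER_CUBIC))
E
```

```text
top wheel circle ((526.185791015625, -10.43300724029541), 75.6098403930664) ((526.1383056640625, -10.648019790649414), (146.32009887695312, 148.0924835205078), 96.16036987304688)
depth z check 1.2980188
base ((494.0613098144531, -40.42469787597656), (264.7297058105469, 174.41297912597656), 41.863548278808594)
rest ((432.1614990234375, -93.90813446044922), (49.22746658325195, 148.63571166992188), 41.45207214355469)
scene wheel circle ((530.1355590820312, -9.919534683227539), 76.98617553710938) ((530.832275390625, -10.25127124786377), (146.8328399658203, 149.30833435058594), 111.59078979492188)
depth z check 1.027904
base ((490.0595703125, -35.059326171875), (277.61181640625, 186.66094970703125), 41.35640335083008)
rest ((439.19189453125, -87.07170867919922), (37.068851470947266, 145.60585021972656), 41.33543395996094)
[[ 0.58700159 -0.02860906  0.064     ]
 [ 0.45320646 -0.06279961  0.064     ]]
```

View pics/b.png

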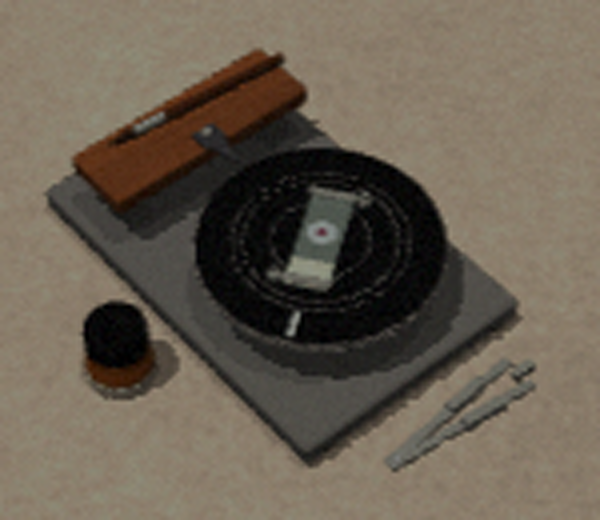

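The scene view shows the pointer tip at about crop (238,158) and the index line at (293,322), on the opposite side. Both cameras put the axis at about (0.527,-0.0105), and the rest at 41.6°, 126 mm from the axis, which matches the given sizes. I'll hover over the clear side at radius 64 mm, with the tool's x axis pointing radially.

```bash
python3 -m inch '[{"dx":0.467,"dy":-0.543,"dz":0.05,"az":-10,"fingers":-1},{"dx":0.467,"dy":-0.543,"dz":0.05,"az":-20,"fingers":-1},{"dx":0.467,"dy":-0.543,"dz":0.05,"az":-30,"fingers":-1},{"dx":0.467,"dy":-0.543,"dz":0.05,"az":-40,"fingers":-1},{"dx":0.467,"dy":-0.543,"dz":0.05,"az":-50,"fingers":-1},{"dx":0.467,"dy":-0.543,"dz":0.05,"az":-60,"fingers":-1},{"dx":0.467,"dy":-0.543,"dz":0.05,"az":-70,"fingers":-1},{"dx":0.467,"dy":-0.543,"dz":0.05,"az":-80,"fingers":-1},{"dx":0.467,"dy":-0.543,"dz":0.05,"az":-90,"fingers":-1},{"dx":0.467,"dy":-0.543,"dz":0.05,"az":-100,"fingers":-1},{"dx":0.467,"dy":-0.543,"dz":0.05,"az":-111.5,"fingers":-1},{"dx":0.467,"dy":-0.543,"dz":0.05,"az":-111.5,"fingers":-1},{"dx":0.467,"dy":-0.543,"dz":0.05,"az":-111.5,"fingers":-1},{"dx":0.467,"dy":-0.543,"dz":0.05,"az":-111.5,"fingers":-1},{"dx":0.467,"dy":-0.543,"dz":0.05,"az":-111.5,"fingers":-1}]'
python3 - <<'E'
from h import *
s=bot.read_state();print(s['time'],s['q'],s['tool_pos'],s['width'],s['wrist_force']);print(R.from_rotvec(s['tcp_rot']).as_matrix().round(3))
I=[]
for n in("top","scene","wrist"):
    p,d=bot.read_camera(n);I.append(p)
cv2.imwrite('pics/c.png',np.vstack([np.hstack([cv2.resize(I[0][185:315,215:355],(400,371)),cv2.resize(I[1][135:265,200:340],(400,371))]),]))
cv2.imwrite('pics/w.png',I[2])
E
```

```text
0.8 [-1.25691625e+00  2.63868242e-01  1.60397901e+00  3.04505827e-06
  1.27367096e+00 -3.68866828e-02] [ 0.23195544 -0.63391332  0.2085125 ] 1.004660831377858 [ 0.18414224 -0.28127515 -0.02245516]
[[ 0.939  0.344  0.   ]
 [ 0.344 -0.939 -0.   ]
 [ 0.     0.    -1.   ]]invalid input at $[0]: expected keys dx, dy, dz, ax, ay, az, fingers
```

View pics/c.png

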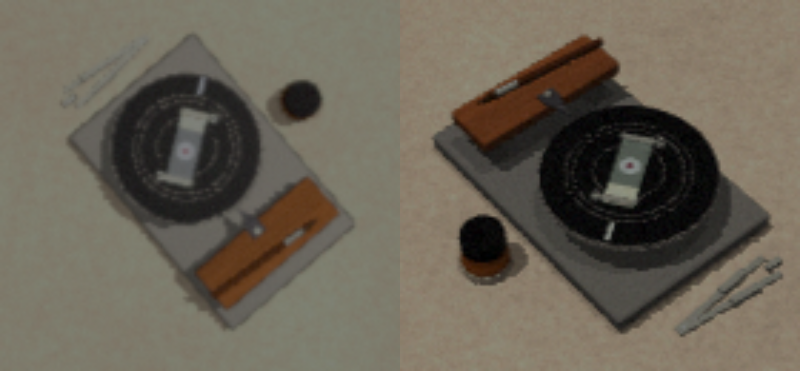

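View pics/w.png

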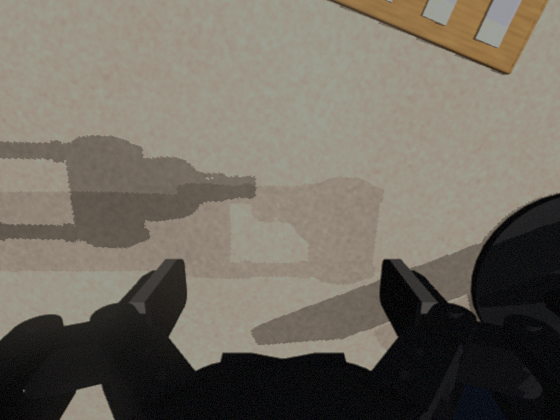

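The move was refused because every key is required. The pictures show the scene unchanged, and the wrist camera sees the bench beyond the open fingers. I'll write the rows in full.

```bash
python3 -m inch '[{"dx":0.467,"dy":-0.543,"dz":0.05,"ax":0,"ay":0,"az":-10,"fingers":-1},{"dx":0.467,"dy":-0.543,"dz":0.05,"ax":0,"ay":0,"az":-20,"fingers":-1},{"dx":0.467,"dy":-0.543,"dz":0.05,"ax":0,"ay":0,"az":-30,"fingers":-1},{"dx":0.467,"dy":-0.543,"dz":0.05,"ax":0,"ay":0,"az":-40,"fingers":-1},{"dx":0.467,"dy":-0.543,"dz":0.05,"ax":0,"ay":0,"az":-50,"fingers":-1},{"dx":0.467,"dy":-0.543,"dz":0.05,"ax":0,"ay":0,"az":-60,"fingers":-1},{"dx":0.467,"dy":-0.543,"dz":0.05,"ax":0,"ay":0,"az":-70,"fingers":-1},{"dx":0.467,"dy":-0.543,"dz":0.05,"ax":0,"ay":0,"az":-80,"fingers":-1},{"dx":0.467,"dy":-0.543,"dz":0.05,"ax":0,"ay":0,"az":-90,"fingers":-1},{"dx":0.467,"dy":-0.543,"dz":0.05,"ax":0,"ay":0,"az":-100,"fingers":-1},{"dx":0.467,"dy":-0.543,"dz":0.05,"ax":0,"ay":0,"az":-111.5,"fingers":-1},{"dx":0.467,"dy":-0.543,"dz":0.05,"ax":0,"ay":0,"az":-111.5,"fingers":-1},{"dx":0.467,"dy":-0.543,"dz":0.05,"ax":0,"ay":0,"az":-111.5,"fingers":-1},{"dx":0.467,"dy":-0.543,"dz":0.05,"ax":0,"ay":0,"az":-111.5,"fingers":-1},{"dx":0.467,"dy":-0.543,"dz":0.05,"ax":0,"ay":0,"az":-111.5,"fingers":-1}]'
python3 - <<'E'
from h import *
s=bot.read_state();print(s['time'],s['q'],s['tool_pos'],s['width'],s['wrist_force']);print(R.from_rotvec(s['tcp_rot']).as_matrix().round(3))
V=bot.get_calibration("wrist")['view'];print(-V[:3,:3].T@V[:3,3],V[:3,:3].round(2))
I=[]
for n in("top","scene","wrist"):
    p,d=bot.read_camera(n);I.append(p)
I=[cv2.resize(I[0][185:315,215:355],(400,371)),cv2.resize(I[1][135:265,200:340],(400,371)),cv2.resize(I[2],(300,225))]
o=np.zeros((600,800,3),np.uint8);o[:371,:400]=I[0];o[:371,400:]=I[1];o[372:597,:300]=I[2];cv2.imwrite('pics/d.png',o)
E
```

```text
time: 2.82
tool_pos: [0.4837, 0.0354, 0.1586]
tcp_rot: [1.29, 2.864, -0.0]
wrist_force: [-0.4, 1.2, 0.6]
width: 0.0
2.825 [ 2.19300902e-02 -6.13853712e-02  2.05528192e+00 -3.92402012e-04
  1.14761428e+00 -7.02275280e-01] [0.48365908 0.03538178 0.15858349] 0.00024257975931476296 [-0.35201384  1.24084424  0.64306864]
[[-0.663  0.749  0.   ]
 [ 0.749  0.663 -0.   ]
 [-0.    -0.    -1.   ]]
[0.43838863 0.08649482 0.32376493] [[ 0.75  0.66 -0.  ]
 [ 0.64 -0.72  0.27]
 [ 0.17 -0.2  -0.96]]
```

View pics/d.png

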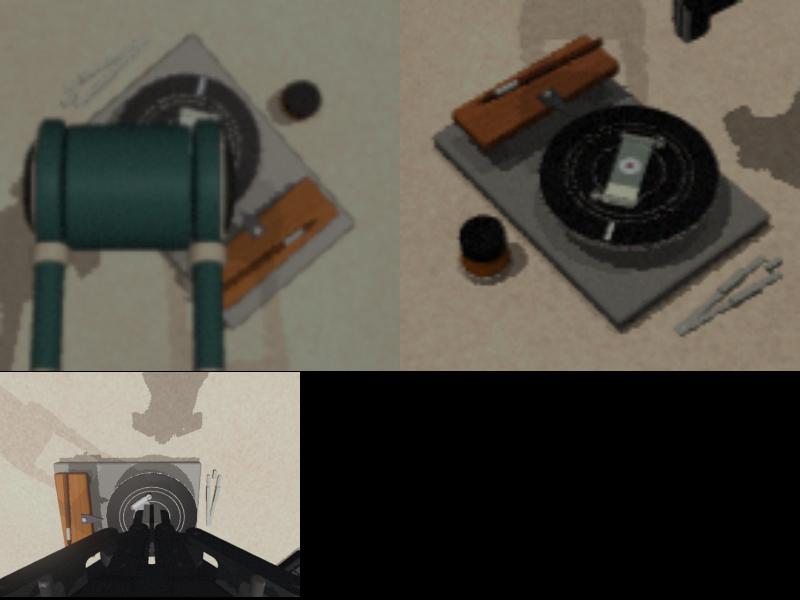

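The fingers are shut above the left side of the wheel, and the scene camera still sees the whole wheel: index line at panel (609,230), pointer at (555,100). I'll build an angle reader on the scene camera.

```bash
cat >> h.py <<'E'
C=np.array([.527,-.0105]);PA=np.deg2rad(221.6)
def angle(p,c,n="scene",cen=C):
    a=np.deg2rad(np.arange(0,360,.5));S=[]
    for r in np.arange(.056,.0735,.001):
        q=proj(n,np.c_[cen[0]+r*np.cos(a),cen[1]+r*np.sin(a),np.full(a.size,.064)],c).astype(np.float32)
        S.append(cv2.remap(cv2.cvtColor(p,cv2.COLOR_BGR2GRAY),q[:,0].reshape(1,-1),q[:,1].reshape(1,-1),cv2.INTER_LINEAR)[0].astype(float))
    m=np.convolve(np.r_[np.mean(S,0)[-6:],np.mean(S,0),np.mean(S,0)[:6]],np.ones(13)/13,'valid')
    i=m.argmax();k=np.arange(i-8,i+9)%a.size;w=np.clip(np.mean(S,0)[k]-np.median(m)-5,0,None)
    ang=a[i]+np.deg2rad(.5)*(w@np.arange(-8,9))/max(w.sum(),1e-9)
    return (ang-PA)%(2*np.pi),m.max()-np.median(m)
E
python3 - <<'E'
from h import *
print("centre dot",ray("scene",[280.25,193],.0655),ray("top",[280,237.1],.0655))
print("tip",ray("scene",[259.5,174.5],.066),ray("top",[297,261.5],.066), "exp",C+.079*np.array([np.cos(PA),np.sin(PA)]))
for n,f in(("scene",'scene0'),("top",'top0')):
    p=cv2.imread(f'pics/{f}.png');c=bot.get_calibration(n)
    for cen in(C,C+[.002,0],C-[.002,0]):print(n,angle(p,c,n,cen))
E
```

```text
centre dot [[ 0.52310312 -0.00810447  0.0655    ]] [[ 0.52303908 -0.01269759  0.0655    ]]
tip [[ 0.4655017  -0.06024524  0.066     ]] [[ 0.45466732 -0.06264897  0.066     ]] exp [ 0.46792395 -0.06295017]
scene (np.float64(2.208243386091751), np.float64(68.02777777777779))
scene (np.float64(2.200793128168658), np.float64(64.01709401709402))
scene (np.float64(2.214878571673064), np.float64(66.56623931623933))
top (np.float64(2.169201357619704), np.float64(51.41666666666664))
top (np.float64(2.1616034256329772), np.float64(50.83760683760686))
top (np.float64(2.1744480808875686), np.float64(51.143162393162385))
```

```bash
python3 -m inch '[{"dx":0,"dy":-0.035,"dz":0.04,"ax":0,"ay":0,"az":0,"fingers":-1},{"dx":0,"dy":-0.035,"dz":0.075,"ax":0,"ay":0,"az":0,"fingers":-1},{"dx":0,"dy":-0.035,"dz":0.09,"ax":0,"ay":0,"az":0,"fingers":-1},{"dx":0,"dy":-0.035,"dz":0.09,"ax":0,"ay":0,"az":0,"fingers":-1}]'
python3 -m inch '[{"dx":0,"dy":0,"dz":0.003,"ax":0,"ay":0,"az":0,"fingers":-1},{"dx":0,"dy":0,"dz":0.005,"ax":0,"ay":0,"az":0,"fingers":-1},{"dx":0,"dy":0,"dz":0.005,"ax":0,"ay":0,"az":0,"fingers":-1}]'
python3 - <<'E'
from h import *
s=bot.read_state();print(s['time'],s['tool_pos'],s['wrist_force'])
p,d=bot.read_camera("scene");print(angle(p,bot.get_calibration("scene")))
cv2.imwrite('pics/e.png',np.hstack([cv2.resize(p[135:265,200:340],(400,371)),cv2.resize(bot.read_camera("wrist")[0],(400,371))]))
E
```

```text
time: 3.48
tool_pos: [0.457, 0.0121, 0.068]
tcp_rot: [-1.29, -2.863, 0.001]
wrist_force: [0.6, -0.3, 0.0]
width: -0.003
time: 3.85
tool_pos: [0.4576, 0.0122, 0.0636]
tcp_rot: [-1.291, -2.864, 0.0]
wrist_force: [0.4, -0.5, -0.3]
width: 0.001
3.85 [0.4576284  0.01224145 0.06360265] [ 0.40356321 -0.5395879  -0.31144227]
(np.float64(2.208110343462904), np.float64(70.27350427350426))
```

View pics/e.png

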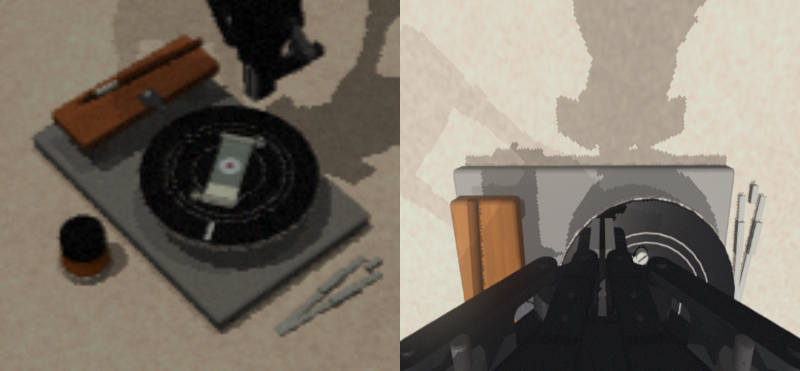

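Run:
```python
from h import *
s=bot.read_state();T=s['tool_pos'];X=R.from_rotvec(s['tcp_rot']).as_matrix()
for n in("scene","wrist"):
    q=proj(n,[T,T+.011*X[:,0],T-.011*X[:,0]]+[T*0+[*(C+.075*np.array([np.cos(a),np.sin(a)])),.064] for a in np.deg2rad([131.6,162])])
    print(n,q.round(1), "panel",((q-[200,135])*2.857).round(0) if n=="scene" else (q*[400/560,371/420]+[400,0]).round(0))
```

```text
scene [[289.  173.3]
 [292.4 171.2]
 [285.7 175.4]
 [302.7 179.3]
 [289.2 172.6]] panel [[254. 109.]
 [264. 103.]
 [245. 115.]
 [293. 127.]
 [255. 107.]]
wrist [[283.6 248.8]
 [283.6 229.8]
 [283.5 267.3]
 [352.6 228.5]
 [281.6 246.6]] panel [[603. 220.]
 [603. 203.]
 [603. 236.]
 [652. 202.]
 [601. 218.]]
```

```bash
python3 -m inch '[{"dx":0,"dy":0.004,"dz":0.001,"ax":0,"ay":0,"az":0,"fingers":-1},{"dx":0,"dy":0.008,"dz":0.002,"ax":0,"ay":0,"az":0,"fingers":-1},{"dx":0,"dy":0.008,"dz":0.003,"ax":0,"ay":0,"az":0,"fingers":-1}]'
python3 - <<'E'
from h import *
p,d=bot.read_camera("scene");print(angle(p,bot.get_calibration("scene")))
s=bot.read_state();print(s['time'],s['tool_pos'],s['wrist_force'])
E
```

```text
time: 4.32
tool_pos: [0.4638, 0.0178, 0.0604]
tcp_rot: [-1.29, -2.864, 0.0]
wrist_force: [-0.2, -0.6, 1.1]
width: 0.0
(np.float64(2.2082299364446225), np.float64(70.54273504273506))
4.375 [0.46340075 0.01765588 0.0602003 ] [-0.56423933 -0.68536582  0.04885469]
```

Run:
```python
from h import *
def cloud(n,d):
    c=bot.get_calibration(n);K,V=c['intrinsics'],c['view'];v,u=np.mgrid[:420,:560]
    q=np.stack([(u-K[0,2])/K[0,0]*d,(v-K[1,2])/K[1,1]*d,d],-1)
    return (q-V[:3,3])@V[:3,:3]
p,d=bot.read_camera("scene");W=cloud("scene",d)
near=(np.hypot(W[...,0]-C[0],W[...,1]-C[1])<.07)&(d>0)&(abs(W[...,2]-.064)<.015);print("scene wheel z",np.median(W[near],0))
f=(np.hypot(W[...,0]-.4635,W[...,1]-.0177)<.04)&(W[...,2]>.07)&(W[...,2]<.14)&(d>0)
P=W[f];print(f.sum());
for z in np.arange(.066,.13,.006):
    k=P[(P[:,2]>=z)&(P[:,2]<z+.006)]
    if len(k):print(round(z,3),len(k),k.mean(0).round(4),k.min(0).round(3),k.max(0).round(3))
pt,dt=bot.read_camera("wrist");Ww=cloud("wrist",dt)
for u,v in((352,300),(380,300),(300,300),(283,262),(272,270),(283,240),(265,215),(150,150)):print(u,v,Ww[v,u].round(4))
o=np.zeros((560,800,3),np.uint8)
o[:500,:400]=cv2.resize(p[150:200,270:310],(400,500),interpolation=cv2.INTER_CUBIC);o[:500,400:]=cv2.resize(pt[200:325,230:330],(400,500),interpolation=cv2.INTER_CUBIC)
cv2.imwrite('pics/f.png',np.clip(o.astype(float)*1.8,0,255).astype(np.uint8))
```

```text
scene wheel z [ 0.53055388 -0.01006123  0.06362227]
212
0.066 3 [0.4995 0.0132 0.0703] [0.498 0.005 0.07 ] [0.502 0.02  0.071]
0.078 1 [0.4731 0.0192 0.0817] [0.473 0.019 0.082] [0.473 0.019 0.082]
0.084 8 [0.473  0.0157 0.0872] [0.468 0.009 0.085] [0.478 0.024 0.09 ]
0.09 22 [0.4722 0.0186 0.0931] [0.46  0.007 0.09 ] [0.479 0.033 0.096]
0.096 16 [0.4732 0.021  0.0985] [0.46  0.007 0.096] [0.478 0.033 0.101]
0.102 20 [0.4732 0.0187 0.1045] [0.459 0.007 0.102] [0.478 0.031 0.108]
0.108 17 [0.4723 0.016  0.1104] [0.459 0.007 0.108] [0.477 0.026 0.113]
0.114 13 [0.4726 0.0153 0.1163] [0.466 0.009 0.114] [0.478 0.025 0.12 ]
0.12 10 [0.4753 0.0149 0.1232] [0.465 0.006 0.12 ] [0.482 0.023 0.126]
0.126 27 [0.4742 0.0145 0.1293] [ 0.452 -0.008  0.126] [0.495 0.032 0.132]
352 300 [0.471  0.0417 0.1338]
380 300 [0.4771 0.0477 0.1346]
300 300 [0.4589 0.0305 0.1333]
283 262 [0.4549 0.0267 0.1042]
272 270 [0.4519 0.0237 0.1109]
283 240 [0.4589 0.022  0.0631]
265 215 [0.4489 0.0155 0.0222]
150 150 [ 0.3625 -0.0077 -0.001 ]
```

View pics/f.png

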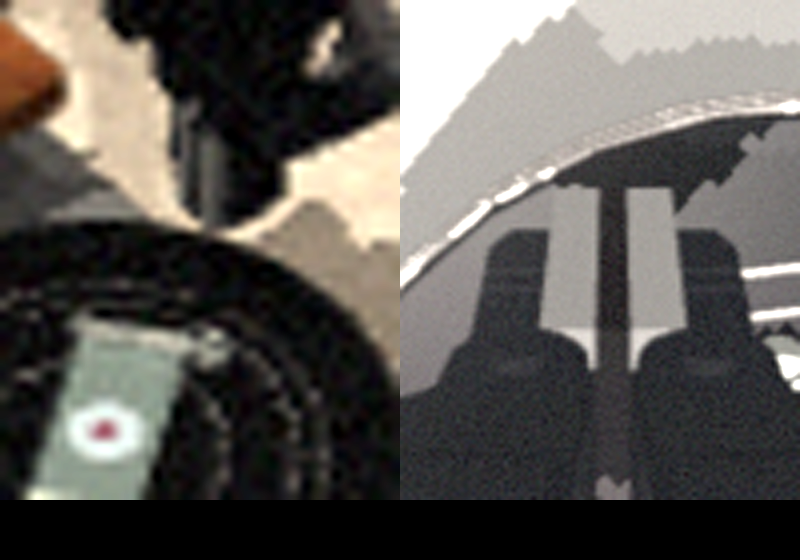

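The fingertips show at wrist pixel (274–292, 247). In the scene view the tip ends short of the wheel, so it appears to be above it. I'll measure its height.

Run:
```python
from h import *
def cloud(n,d):
    c=bot.get_calibration(n);K,V=c['intrinsics'],c['view'];v,u=np.mgrid[:420,:560]
    q=np.stack([(u-K[0,2])/K[0,0]*d,(v-K[1,2])/K[1,1]*d,d],-1)
    return (q-V[:3,3])@V[:3,:3]
pt,dt=bot.read_camera("wrist");Ww=cloud("wrist",dt)
s=bot.read_state();T=s['tool_pos'];X=R.from_rotvec(s['tcp_rot']).as_matrix();print(T)
for u in(274,283,292):
    for v in(238,242,246,248,252,256,262,268,274,280):print(u,v,((Ww[v,u]-T)@X*1000).round(1),Ww[v,u,2].round(4))
```

```text
[0.46324381 0.01752425 0.06030255]
274 238 [ 6.5 -5.1 -0.8] 0.0611
274 242 [ 4.9 -5.1 -2.5] 0.0628
274 246 [ 3.1 -5.1 -3.6] 0.0639
274 248 [ 12.   -4.3 -28.2] 0.0886
274 252 [ 12.2  -4.2 -33.3] 0.0936
274 256 [ 12.1  -4.1 -37.3] 0.0976
274 262 [ 12.5  -3.9 -44.2] 0.1046
274 268 [ 12.1  -3.7 -49. ] 0.1093
274 274 [ 12.6  -3.6 -55. ] 0.1153
274 280 [ 12.2  -3.4 -58.9] 0.1192
283 238 [ 7.3 -0.3 -2.7] 0.063
283 242 [ 5.2 -0.3 -3.2] 0.0635
283 246 [ 3.  -0.3 -3.4] 0.0637
283 248 [ 12.5  -0.2 -29.4] 0.0897
283 252 [ 12.   -0.2 -32.8] 0.0931
283 256 [ 12.3  -0.2 -37.6] 0.0979
283 262 [ 12.1  -0.2 -43.3] 0.1036
283 268 [ 12.1  -0.2 -48.9] 0.1093
283 274 [ 12.3  -0.2 -54.4] 0.1147
283 280 [ 12.3  -0.2 -59. ] 0.1193
292 238 [ 7.9  4.5 -4.4] 0.0647
292 242 [ 5.4  4.5 -3.8] 0.0641
292 246 [ 6.820e+01 -1.000e-01 -1.652e+02] 0.2255
292 248 [ 12.1   3.8 -28.4] 0.0887
292 252 [ 12.2   3.7 -33.2] 0.0935
292 256 [ 12.3   3.6 -37.8] 0.0981
292 262 [ 12.    3.5 -43.1] 0.1034
292 268 [ 11.6   3.3 -47.8] 0.1081
292 274 [ 12.5   3.2 -54.8] 0.1151
292 280 [ 12.1   3.1 -58.7] 0.119
```

The wrist depth and the scene cloud both put the real fingertip about 24–28 mm above the reported TCP (at z≈0.085), which explains the lack of contact. I'll descend further and watch the force.

```bash
python3 -m inch '[{"dx":0.002,"dy":-0.006,"dz":0.01,"ax":0,"ay":0,"az":0,"fingers":-1},{"dx":0.002,"dy":-0.006,"dz":0.016,"ax":0,"ay":0,"az":0,"fingers":-1},{"dx":0.002,"dy":-0.006,"dz":0.016,"ax":0,"ay":0,"az":0,"fingers":-1}]'
python3 -m inch '[{"dx":0,"dy":0,"dz":0.002,"ax":0,"ay":0,"az":0,"fingers":-1},{"dx":0,"dy":0,"dz":0.003,"ax":0,"ay":0,"az":0,"fingers":-1}]'
python3 - <<'E'
from h import *
def cloud(n,d):
    c=bot.get_calibration(n);K,V=c['intrinsics'],c['view'];v,u=np.mgrid[:420,:560]
    q=np.stack([(u-K[0,2])/K[0,0]*d,(v-K[1,2])/K[1,1]*d,d],-1)
    return (q-V[:3,3])@V[:3,:3]
pt,dt=bot.read_camera("wrist");Ww=cloud("wrist",dt)
for v in range(225,262,2):print(v,Ww[v,274].round(4),Ww[v,283].round(4))
E
```

```text
time: 4.9
tool_pos: [0.4563, 0.015, 0.0433]
tcp_rot: [-1.29, -2.861, 0.002]
wrist_force: [-0.8, -0.0, 0.3]
width: -0.002
time: 5.15
tool_pos: [0.4567, 0.0151, 0.0411]
tcp_rot: [-1.29, -2.861, 0.001]
wrist_force: [-3.6, 1.4, 11.9]
width: -0.001
225 [0.4477 0.0167 0.0213] [0.4518 0.0203 0.0211]
227 [0.4486 0.0158 0.0213] [0.4524 0.0197 0.0225]
229 [0.4493 0.015  0.0219] [0.4532 0.0187 0.0225]
231 [0.4503 0.0138 0.0211] [0.4543 0.0175 0.0214]
233 [0.4509 0.0131 0.022 ] [0.4552 0.0164 0.021 ]
235 [0.4517 0.0122 0.0221] [0.4558 0.0157 0.0219]
237 [0.4525 0.0113 0.0224] [0.4568 0.0146 0.0213]
239 [0.4536 0.01   0.0212] [0.4574 0.0139 0.0224]
241 [0.4543 0.0092 0.0219] [0.4585 0.0127 0.0216]
243 [0.4553 0.008  0.0212] [0.459  0.0122 0.023 ]
245 [0.456  0.0072 0.0218] [0.4602 0.0108 0.0216]
247 [0.4456 0.0213 0.0682] [0.4486 0.0242 0.0686]
249 [0.4457 0.0214 0.0707] [0.4489 0.0239 0.07  ]
251 [0.4458 0.0213 0.0725] [0.4487 0.024  0.0728]
253 [0.4458 0.0214 0.075 ] [0.4486 0.0242 0.0757]
255 [0.4459 0.0214 0.0771] [0.4488 0.0239 0.077 ]
257 [0.4459 0.0215 0.0793] [0.4486 0.0242 0.0799]
259 [0.446  0.0215 0.0814] [0.4488 0.0239 0.0812]
261 [0.4459 0.0216 0.0836] [0.4487 0.0241 0.0836]
```

Contact: 12 N at TCP z≈0.041. A clockwise spin would need 14.8 rad to reach the mark after 1.5 turns, but anticlockwise needs only 10.4 rad, so I'll flick anticlockwise. First I'll lift, go to the far end of the chord and press again.

```bash
python3 -m inch '[{"dx":0,"dy":0,"dz":-0.007,"ax":0,"ay":0,"az":0,"fingers":-1},{"dx":0,"dy":0.035,"dz":-0.007,"ax":0,"ay":0,"az":0,"fingers":-1},{"dx":0,"dy":0.067,"dz":-0.006,"ax":0,"ay":0,"az":0,"fingers":-1},{"dx":0,"dy":0.067,"dz":-0.001,"ax":0,"ay":0,"az":0,"fingers":-1},{"dx":0,"dy":0.067,"dz":0.0,"ax":0,"ay":0,"az":0,"fingers":-1},{"dx":0,"dy":0.067,"dz":0.0,"ax":0,"ay":0,"az":0,"fingers":-1}]'
python3 - <<'E'
from h import *
p,d=bot.read_camera("scene");print(angle(p,bot.get_calibration("scene")))
s=bot.read_state();T=s['tool_pos'];print(s['time'],T,s['wrist_force'],(T[:2]-C)@[-.664,.748],(T[:2]-C)@[.748,.664])
E
```

```text
time: 5.95
tool_pos: [0.5064, 0.0594, 0.0413]
tcp_rot: [-1.291, -2.861, 0.001]
wrist_force: [-0.1, 1.9, 2.1]
width: -0.001
(np.float64(2.2202131450399545), np.float64(72.22435897435899))
6.0 [0.50635709 0.05938466 0.04123397] [-1.09353333  1.93662     2.32256436] 0.06598061364231529 0.030962517076923272
```

```bash
python3 -m inch '[{"dx":0,"dy":-0.006,"dz":0.001,"ax":0,"ay":0,"az":0,"fingers":-1},{"dx":0,"dy":-0.018,"dz":0.001,"ax":0,"ay":0,"az":0,"fingers":-1},{"dx":0,"dy":-0.036,"dz":0.001,"ax":0,"ay":0,"az":0,"fingers":-1},{"dx":0,"dy":-0.059,"dz":0.001,"ax":0,"ay":0,"az":0,"fingers":-1},{"dx":0,"dy":-0.083,"dz":-0.008,"ax":0,"ay":0,"az":0,"fingers":-1},{"dx":0,"dy":-0.085,"dz":-0.018,"ax":0,"ay":0,"az":0,"fingers":-1},{"dx":0,"dy":-0.06,"dz":-0.018,"ax":0,"ay":0,"az":0,"fingers":-1}]'
python3 - <<'E'
from h import *
c=bot.get_calibration("scene");A=[];t=[]
for i in range(4):
    t.append(bot.read_state()['time']);p,d=bot.read_camera("scene");a,k=angle(p,c);A.append(a);print(t[-1],a,k)
A=np.unwrap(A);print(np.polyfit(np.array(t)-t[-1],A,1))
E
```

```text
time: 6.88
tool_pos: [0.4607, 0.0187, 0.0598]
tcp_rot: [-1.295, -2.859, 0.001]
wrist_force: [0.2, 0.6, -0.9]
width: -0.003
6.875 3.9635773282659885 68.09188034188037
6.925 4.07666382508706 65.54273504273505
6.975 4.195915936423964 69.41880341880344
7.025 4.307040059486408 67.6303418803419
[2.29928061 4.30824533]
```

```bash
python3 -m inch '[{"dx":0,"dy":0.01,"dz":0,"ax":0,"ay":0,"az":0,"fingers":-1},{"dx":0,"dy":0.02,"dz":0,"ax":0,"ay":0,"az":0,"fingers":-1},{"dx":0,"dy":0.028,"dz":0.004,"ax":0,"ay":0,"az":0,"fingers":-1},{"dx":0,"dy":0.028,"dz":0.008,"ax":0,"ay":0,"az":0,"fingers":-1},{"dx":0,"dy":0.028,"dz":0.011,"ax":0,"ay":0,"az":0,"fingers":-1},{"dx":0,"dy":0.028,"dz":0.011,"ax":0,"ay":0,"az":0,"fingers":-1},{"dx":0,"dy":0.028,"dz":0.011,"ax":0,"ay":0,"az":0,"fingers":-1},{"dx":0,"dy":0.028,"dz":0.011,"ax":0,"ay":0,"az":0,"fingers":-1}]'
python3 - <<'E'
from h import *
c=bot.get_calibration("scene");A=[];t=[]
for i in range(4):
    t.append(bot.read_state()['time']);p,d=bot.read_camera("scene");a,k=angle(p,c);A.append(a);print(t[-1],a,k)
A=np.unwrap(A);print(np.polyfit(np.array(t)-t[-1],A,1))
s=bot.read_state();T=s['tool_pos'];print(s['time'],T,(T[:2]-C)@[-.664,.748],(T[:2]-C)@[.748,.664])
E
```

```text
time: 8.07
tool_pos: [0.4822, 0.0381, 0.0484]
tcp_rot: [-1.29, -2.861, 0.002]
wrist_force: [0.3, -0.9, 0.4]
width: -0.0
8.075 0.2275014676935383 65.81623931623933
8.125 0.3213919142602144 66.7094017094017
8.175 0.4190476055470276 66.54273504273505
8.225 0.5142415293258615 69.21581196581198
[1.91575175 0.51422701]
8.275 [0.48222447 0.03818076 0.0483688 ] 0.06614416147648494 -0.0011680745729879436
```

The decay matches the nominal model. The mark should come up at about t=12.6 s at roughly 0.75 rad/s. I'll lower the hover slightly and wait.

```bash
python3 -m inch '[{"dx":0,"dy":0,"dz":0.001,"ax":0,"ay":0,"az":0,"fingers":-1},{"dx":0,"dy":0,"dz":0.002,"ax":0,"ay":0,"az":0,"fingers":-1},{"dx":0,"dy":0,"dz":0.002,"ax":0,"ay":0,"az":0,"fingers":-1},{"dx":0,"dy":0,"dz":0.002,"ax":0,"ay":0,"az":0,"fingers":-1},{"dx":0,"dy":0,"dz":0.002,"ax":0,"ay":0,"az":0,"fingers":-1},{"dx":0,"dy":0,"dz":0.002,"ax":0,"ay":0,"az":0,"fingers":-1},{"dx":0,"dy":0,"dz":0.002,"ax":0,"ay":0,"az":0,"fingers":-1},{"dx":0,"dy":0,"dz":0.002,"ax":0,"ay":0,"az":0,"fingers":-1},{"dx":0,"dy":0,"dz":0.002,"ax":0,"ay":0,"az":0,"fingers":-1},{"dx":0,"dy":0,"dz":0.002,"ax":0,"ay":0,"az":0,"fingers":-1},{"dx":0,"dy":0,"dz":0.002,"ax":0,"ay":0,"az":0,"fingers":-1},{"dx":0,"dy":0,"dz":0.002,"ax":0,"ay":0,"az":0,"fingers":-1},{"dx":0,"dy":0,"dz":0.002,"ax":0,"ay":0,"az":0,"fingers":-1},{"dx":0,"dy":0,"dz":0.002,"ax":0,"ay":0,"az":0,"fingers":-1},{"dx":0,"dy":0,"dz":0.002,"ax":0,"ay":0,"az":0,"fingers":-1},{"dx":0,"dy":0,"dz":0.002,"ax":0,"ay":0,"az":0,"fingers":-1},{"dx":0,"dy":0,"dz":0.002,"ax":0,"ay":0,"az":0,"fingers":-1},{"dx":0,"dy":0,"dz":0.002,"ax":0,"ay":0,"az":0,"fingers":-1},{"dx":0,"dy":0,"dz":0.002,"ax":0,"ay":0,"az":0,"fingers":-1},{"dx":0,"dy":0,"dz":0.002,"ax":0,"ay":0,"az":0,"fingers":-1}]'
python3 - <<'E'
from h import *
c=bot.get_calibration("scene");A=[];t=[]
for i in range(4):
    t.append(bot.read_state()['time']);p,d=bot.read_camera("scene");a,k=angle(p,c);A.append(a);print(t[-1],a,k)
A=np.unwrap(A);print(np.polyfit(np.array(t)-t[-1],A,1))
s=bot.read_state();T=s['tool_pos'];print(s['time'],T,s['wrist_force'])
E
```

```text
time: 10.78
tool_pos: [0.4822, 0.0382, 0.0464]
tcp_rot: [-1.29, -2.861, 0.002]
wrist_force: [0.2, 0.1, 0.0]
width: -0.002
10.775 4.3048107182064586 61.6602564102564
10.825 4.357735201821633 62.792735042735046
10.875 4.4117400757539595 65.35683760683762
10.925 4.461114276809791 59.66239316239317
[1.0458311 4.4622874]
10.975 [0.48221089 0.03816745 0.04636909] [-0.08039217 -0.4438159   0.27042268]
```

```bash
python3 -m inch '[{"dx":0,"dy":0,"dz":0.0005,"ax":0,"ay":0,"az":0,"fingers":-1},{"dx":0,"dy":0,"dz":0.001,"ax":0,"ay":0,"az":0,"fingers":-1},{"dx":0,"dy":0,"dz":0.001,"ax":0,"ay":0,"az":0,"fingers":-1},{"dx":0,"dy":0,"dz":0.001,"ax":0,"ay":0,"az":0,"fingers":-1},{"dx":0,"dy":0,"dz":0.001,"ax":0,"ay":0,"az":0,"fingers":-1},{"dx":0,"dy":0,"dz":0.001,"ax":0,"ay":0,"az":0,"fingers":-1},{"dx":0,"dy":0,"dz":0.001,"ax":0,"ay":0,"az":0,"fingers":-1},{"dx":0,"dy":0,"dz":0.001,"ax":0,"ay":0,"az":0,"fingers":-1},{"dx":0,"dy":0,"dz":0.001,"ax":0,"ay":0,"az":0,"fingers":-1},{"dx":0,"dy":0,"dz":0.001,"ax":0,"ay":0,"az":0,"fingers":-1},{"dx":0,"dy":0,"dz":0.001,"ax":0,"ay":0,"az":0,"fingers":-1}]'
python3 - <<'E'
from h import *
c=bot.get_calibration("scene");A=[];t=[]
for i in range(4):
    t.append(bot.read_state()['time']);p,d=bot.read_camera("scene");a,k=angle(p,c);A.append(a);print(t[-1],a,k)
A=np.unwrap(A);print(np.polyfit(np.array(t)-t[-1],A,1))
s=bot.read_state();T=s['tool_pos'];print(s['time'],T,s['wrist_force'])
E
```

```text
time: 12.35
tool_pos: [0.4822, 0.0382, 0.0454]
tcp_rot: [-1.29, -2.861, 0.002]
wrist_force: [0.1, -0.0, 0.7]
width: 0.001
12.35 5.697842804042681 69.86752136752138
12.4 5.735179474892707 67.69658119658118
12.45 5.7681779804829905 67.73076923076923
12.5 5.802280510794003 67.25213675213676
[0.69262325 5.80281694]
12.55 [0.48219954 0.03820342 0.04535998] [-0.20995948  0.15920169 -0.73088003]
```

```bash
python3 -m inch '[{"dx":0,"dy":0,"dz":0,"ax":0,"ay":0,"az":0,"fingers":-1},{"dx":0,"dy":0,"dz":0,"ax":0,"ay":0,"az":0,"fingers":-1},{"dx":0,"dy":0,"dz":0,"ax":0,"ay":0,"az":0,"fingers":-1},{"dx":0,"dy":0,"dz":0.001,"ax":0,"ay":0,"az":0,"fingers":-1},{"dx":0,"dy":0,"dz":0.0025,"ax":0,"ay":0,"az":0,"fingers":-1},{"dx":0,"dy":0,"dz":0.0055,"ax":0,"ay":0,"az":0,"fingers":-1},{"dx":0,"dy":0,"dz":0.0055,"ax":0,"ay":0,"az":0,"fingers":-1},{"dx":0,"dy":0,"dz":0.0055,"ax":0,"ay":0,"az":0,"fingers":-1}]'
python3 - <<'E'
from h import *
c=bot.get_calibration("scene")
for i in range(3):
    t=bot.read_state()['time'];p,d=bot.read_camera("scene");print(t,angle(p,c))
s=bot.read_state();print(s['tool_pos'],s['wrist_force'])
E
```

```text
time: 13.55
tool_pos: [0.4834, 0.0388, 0.0412]
tcp_rot: [-1.291, -2.862, -0.001]
wrist_force: [-1.9, 2.6, 8.0]
width: 0.001
13.55 (np.float64(6.221804457978669), np.float64(65.98717948717949))
13.6 (np.float64(6.222693394360508), np.float64(66.73076923076923))
13.65 (np.float64(6.222321116376804), np.float64(66.45940170940172))
[0.48336572 0.03877958 0.0411942 ] [-1.4701754   1.73289324  8.43528924]
```

Stopped at −0.06 rad (about 5 mm at the rim). Lifting straight up and moving away.

```bash
python3 -m inch '[{"dx":0,"dy":0,"dz":-0.006,"ax":0,"ay":0,"az":0,"fingers":-1},{"dx":0,"dy":0,"dz":-0.03,"ax":0,"ay":0,"az":0,"fingers":-1},{"dx":0,"dy":0,"dz":-0.08,"ax":0,"ay":0,"az":0,"fingers":-1},{"dx":0.04,"dy":0,"dz":-0.12,"ax":0,"ay":0,"az":0,"fingers":-1},{"dx":0.08,"dy":0,"dz":-0.15,"ax":0,"ay":0,"az":0,"fingers":-1},{"dx":0.12,"dy":0,"dz":-0.15,"ax":0,"ay":0,"az":0,"fingers":-1},{"dx":0.12,"dy":0,"dz":-0.15,"ax":0,"ay":0,"az":0,"fingers":-1},{"dx":0.12,"dy":0,"dz":-0.15,"ax":0,"ay":0,"az":0,"fingers":-1},{"dx":0.12,"dy":0,"dz":-0.15,"ax":0,"ay":0,"az":0,"fingers":-1}]'
python3 - <<'E'
from h import *
c=bot.get_calibration("scene")
for i in range(2):
    t=bot.read_state()['time'];p,d=bot.read_camera("scene");print(t,angle(p,c))
q,_=bot.read_camera("top");print(angle(q,bot.get_calibration("top"),"top"),bot.read_state()['wrist_force'])
cv2.imwrite('pics/g.png',np.hstack([cv2.resize(p[135:265,200:350],(400,347)),cv2.resize(q[185:315,215:365],(400,347))]))
E
```

```text
time: 14.82
tool_pos: [0.4045, 0.1278, 0.1911]
tcp_rot: [-1.292, -2.861, 0.0]
wrist_force: [0.5, -0.0, 0.6]
width: -0.001
14.825 (np.float64(0.028623016616303065), np.float64(68.51709401709402))
14.875 (np.float64(0.02853647199177356), np.float64(69.82692307692307))
(np.float64(0.04497124616078407), np.float64(49.538461538461554)) [ 0.34675094  0.04601277 -0.33995207]
```

View pics/g.png

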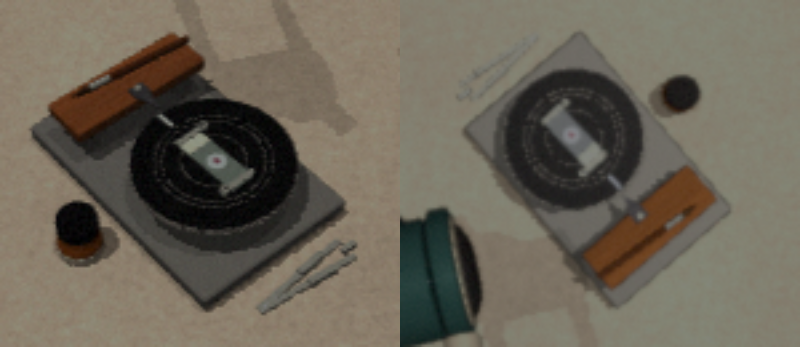

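The line sits right at the pointer in both views (scene panel about (165,120), top panel about (615,182)), and the wheel is at rest with the hand clear.

```bash
python3 -c "
from workcell import bot
print(bot.finish_job())"
```

```text
the job is handed in; nothing more can be done
None
```

The wheel spun freely for more than one and a half turns, and I braked it once with the index line at the pointer. The job was handed in at about 15 s.

- **Spin:** I flicked it anticlockwise with the shut fingertip on the outer band. It ran untouched at 2.3 rad/s, falling to 1.9 rad/s a second later, so it stayed above a quarter turn a second (1.57 rad/s). It turned about 1.65 turns in all, counting the flick; the untouched part was about 1.4 turns by my readings.
- **Stop:** I braked it from about 0.55 rad/s with the fingertip on the band near the rim, at roughly 8 N. Under the finger it stood 0.06 rad short of the mark.
- **Release:** As the finger lifted, the wheel sprang forward about 0.09 rad. It settled 0.03 rad past the pointer by the scene camera and 0.045 rad by the top camera, about 2–3 mm at the rim. Two scene readings 0.05 s apart showed no movement.
- **Surroundings:** The hand was clear of everything at the end, and in the last pictures the jar, brush, forceps and slide looked unmoved. I did not recheck the boxes, bottle and dishes farther off, but the arm passed well above them.

**Disagreements:** The real fingertip was about 22 mm higher than the reported tool point, so I set the pressing height by contact force instead. The cameras also differ by 0.02–0.04 rad on the wheel angle.

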